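# Refill the shoe cabinet deodorizer

### The arm

A 6-joint arm with a two-finger parallel gripper is mounted at the origin on the work surface. World frame = base frame: x ahead of the robot, y to its left, z up, the work surface at z = 0. Lengths are in mm, angles in rad, forces in N, time in s.
With the tool pointing down it reaches from about 400 to 925 mm from the base axis. Payload 12.5 kg.
Tool frame: the origin (TCP) lies midway between the tips of the shut fingers; the grasp point (between the pads) lies 19 mm behind it; z points along the fingers, y is the direction in which the jaws open and shut (so a half turn about z gives the same grasp; the last joint's range is limited). The gripper opens to 95 mm and grips with 3 to 60 N. Pads are 20 mm wide; open, the fingers measure 119 mm over their backs; the gripper's body (75 mm by 180 mm) begins 59 mm behind the grasp point.
Start: joints at [1.142, 0.491, 1.559, -0, 1.092, -0.106], TCP at [198.248, 592.743, 214.661] pointing down, gripper open.
Joint ranges: [-3.1, 3.1], [-0.84, 2.19], [0.05, 2.79], [-1.13, 4.28], [0.06, 2.93], [-2.69, 2.69]. Speed limits (rad/s): [2.22, 2.22, 2.79, 3.14, 3.14, 3.14].

### API

Orientations are given as [roll, pitch, yaw] about the fixed x, y, z axes, in that order (R = Rz(yaw) Ry(pitch) Rx(roll)).
In Python, from cell import env, eyes, job_done, boxes_of, regions_of gives the robot as it stands.
- The arm moves only by the tool send_rows, never from a script. Its argument "plan" is text: rows parted by semicolons, each of 5 numbers parted by spaces: the shift along the tool's x, y, z in mm, then the turn about the tool's z in rad, then the finger opening in mm, from 0 to 95.1. In form: x y z roll gripper; .... A call has 1 to 8 rows; each row shifts and turns the pose as measured when the row begins, along the tool's axes as they then stand; what a row does not reach is not made up. A row lasts 1/10 s, in which the tool goes at most 50 mm and 8.59 degrees, less where a joint would pass 70% of its speed; a pose out of reach is approached as far as the arm can. A call with a gripper value outside its range is refused whole. The fingers move at their own pace and stop on an object; the grip force is fixed at half the most. Time passes only in rows, so rows that do not move let the fingers close. It gives the time, the measured TCP pose, the force and the opening at its end, in the units of the state.
- env.state(): the state, without advancing time (a new reading comes with each control period).
- eyes.read_camera(name): name is "scene" or "top"; returns a dict with "image" (400x640x3 uint8, red, green, blue), "vertical_fov" (degrees; the focal length in pixels is half the picture's height over the tangent of half this angle, whatever the lens; pixels are square), "cx", "cy" (the principal point, pixels), "k1" (the pictures are not rectified: a ray, as slopes to the right and down, at radius r is drawn at 1 + k1 r^2 times it, then the intrinsics apply), "extrinsics" (4x4, takes a point from camera to world coordinates). Camera axes: x right, y up, looking along -z (the intrinsics and any distortion apply to the point x, -y, -z); pixel columns grow to the right and rows downward; lengths in mm; the calibration is good to about 2 mm. A picture is of the moment at which its call begins. There is no depth.
- job_done(): hands the job in, once; it reports no verdict.
Trained networks look in a picture, given as the dict that the camera call returned (one of the last four; its "shot" number tells which), for a name from the list of things; names that differ only in an ending like _2 or _b are one class to them, and where a whole thing is asked for, a point or a joint stands for the part that bears it (a point fixed in the world has none). Each returns a list of dicts, best first, with "confidence" (0 to 1); they miss things now and then, are a little off and sometimes report something else, mostly with a low value. They report only what shows in the picture. A call takes as long as a camera call.
- boxes_of(target, picture): "bbox" ([left, top, width, height] in pixels, round what is visible of it).
- regions_of(target, picture): "pixels" (400x640 bool, what is visible of it) and "bbox" ([left, top, width, height] in pixels, round what is visible of it).
The state is a dict: "t": time; "joints": joint angles; "qvel": joint speeds; "tau": joint torques, N m; "eef_pos": TCP position; "tcp_rot": TCP orientation; "ft_force": force on the tool from outside, world axes, zero at the start; "moment": the same for the moment, N m; "opening": opening from 0.0 (shut) to 1.0 (fully open).
Only numpy, scipy, OpenCV 4.12 (cv2) and the standard library are available. Lean on these libraries where they do the work, as an engineer would, in place of code of your own. Each camera call takes 0.05 s, during which the arm holds its last target.

### The job

Refill the pale green deodorizer case: take the two dome-topped cedar plugs from the glass tray and drop them, one after the other, down through the case's narrow neck so that both end up inside it. Leave the case standing upright where it is, and leave the mushroom-headed spare coat peg standing on the tray.

Things in the scene. Friction and masses are not known exactly. Their poses are not given: they have to be found in the camera images.
- case: the pale green plastic deodorizer case, a deep round bottle-shaped container open at the top, loose, standing on the cabinet top, about 0.45 kg. 160 mm tall; body 100 mm across up to 100 mm height, shoulder narrowing to a straight neck at 128 mm height, neck 56 mm outside and 48 mm inside up to the open rim at 160 mm. Walls 4 mm, floor 5 mm thick, cavity 92 mm across. Origin: centre of its underside; z points up through the middle of the neck
- plug_a: dome-topped upright cedar plug of plain mid-brown wood, a straight round stick 24 mm in diameter and 75 mm tall (straight sides up to 62 mm, then the dome), about 20 to 42 g, one of two alike; loose, standing on end on the frosted glass tray (tray floor 5 mm thick, rim 14 mm high, both above the cabinet top). Origin: centre of its flat underside; z points up out of the dome. Keys 4 mm thick lie on the tray around it
- plug_b: dome-topped upright cedar plug of plain mid-brown wood, a straight round stick 24 mm in diameter and 75 mm tall (straight sides up to 62 mm, then the dome), about 20 to 42 g, the other of the two; loose, standing on end on the frosted glass tray (tray floor 5 mm thick, rim 14 mm high, both above the cabinet top). Origin: centre of its flat underside; z points up out of the dome. Keys 4 mm thick lie on the tray around it
- coat_peg: spare wooden coat peg, NOT to be put in: same brown wood, 61 mm tall with a round foot 32 mm across, thin stem 18 mm and a mushroom head 40 mm across; loose, standing on its foot on the same tray, at least 75 mm from the axis of either plug. Origin: centre of the underside of its foot; z up

How it is judged:
By the outcome, as a careful person would: the job done as asked, in the order asked, and still so for the second after the job is handed in, with the robot touching nothing.
It also fails if it takes over 70 s, if anything falls off the work surface, if the arm or the gripper's body presses on something with over 40 N, if the wrist force passes 120 N, or if a joint passes its speed limit or range.

## Working session

There is one attempt and no reset: what is moved stays moved. The work goes in short steps, Python scripts to look and compute and a tool call to move; the robot and the scene stay as the last step left them, time stands still between calls to the robot, and variables do not carry over. Pictures are saved under pics/ and viewed, and the job is handed in when it is done.

Besides the shell and the picture viewer there is one more tool, called after "Emit:" by a JSON object that holds its "name" and its "arguments", one argument or row to a line. send_rows: Moves the arm, as the interface text tells. Its arguments: {"type":"object","properties":{"plan":{"type":"string"}},"required":["plan"]}

```bash
mkdir -p pics; ls
cat > h.py <<'E'
import numpy as np, cv2
from cell import env, eyes, job_done, boxes_of, regions_of
def f_of(p): return 200/np.tan(np.radians(p["vertical_fov"])/2)
def ray(p,u,v):
    f=f_of(p); d=np.array([(u-p["cx"])/f,(v-p["cy"])/f]); s=d.copy()
    for _ in range(30): s=d/(1+p["k1"]*(s@s))
    E=np.array(p["extrinsics"]); return E[:3,3],E[:3,:3]@np.array([s[0],-s[1],-1.])
def at_z(p,u,v,z):
    o,d=ray(p,u,v); return o+d*(z-o[2])/d[2]
def proj(p,X):
    E=np.array(p["extrinsics"]); c=E[:3,:3].T@(np.array(X,float)-E[:3,3]); s=np.array([c[0],-c[1]])/-c[2]
    s=s*(1+p["k1"]*(s@s)); return f_of(p)*s+[p["cx"],p["cy"]]
E
python3 - <<'E'
from h import *
print(env.state())
for n in ("scene","top"):
    p=eyes.read_camera(n); cv2.imwrite(f"pics/{n}0.png",p["image"][:,:,::-1])
    print(n,p["vertical_fov"],p["cx"],p["cy"],p["k1"],np.round(p["extrinsics"],3).tolist())
    for t in ("case","plug_a","coat_peg"):
        for b in regions_of(t,p): print(t,np.round(b["bbox"],1),round(b["confidence"],2))
E
```

```text
pics
{'t': 0.0, 'joints': array([ 1.14237833e+00,  4.91577463e-01,  1.55945194e+00, -4.94314694e-06,
        1.09170760e+00, -1.05581686e-01]), 'qvel': array([-0.00061511, -0.00164705,  0.00045502,  0.00139771, -0.00101044,
        0.00026835]), 'tau': array([ 1.23750931e-03, -6.12653661e+01, -2.58179158e+01,  6.92414911e-02,
        4.82725224e-02, -7.14011480e-05]), 'eef_pos': array([198.15149348, 592.49649971, 214.04977035]), 'tcp_rot': array([-3.14045421e+00, -1.16238938e-04,  2.81875856e+00]), 'ft_force': array([-0.46846437,  0.07414431,  0.22887786]), 'moment': array([ 0.03639062,  0.05242207, -0.02865148]), 'opening': 1.0007228198922404}
scene 48.98225293977134 315.9161351024981 202.13008939158232 0.03670377236134055 [[0.893, -0.238, 0.381, 899.038], [0.449, 0.515, -0.73, -614.39], [-0.022, 0.823, 0.567, 544.176], [0.0, 0.0, 0.0, 1.0]]
case [335.4 113.2  47.5  78.4] 0.57
plug_a [248.3 225.6  17.3  42.8] 0.88
plug_a [190.8 263.2  18.2  41.5] 0.76
coat_peg [242.7 277.   22.1  44.3] 0.58
top 51.281074345978034 316.85535530571445 208.96339729030726 0.03738332235247294 [[-0.024, 0.987, -0.158, 429.789], [-1.0, -0.025, -0.006, -5.83], [-0.01, 0.157, 0.987, 800.047], [0.0, 0.0, 0.0, 1.0]]
case [167.8 159.7  69.8  68.7] 0.97
plug_a [443.8 229.5  21.6  18.6] 0.54
plug_a [381.7 212.6  21.   20.3] 0.51
coat_peg [431.5 172.7  26.   22.5] 0.89
```

View pics/scene0.png

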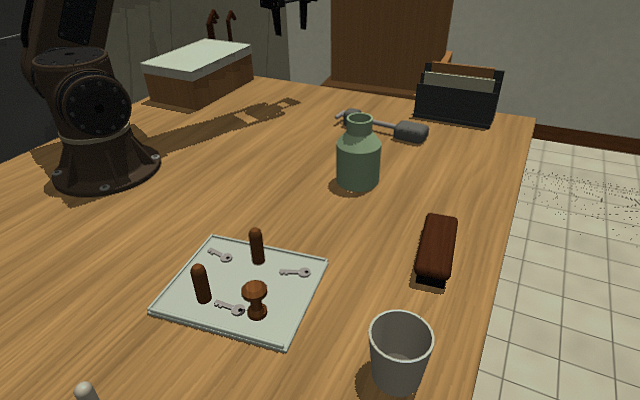

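View pics/top0.png

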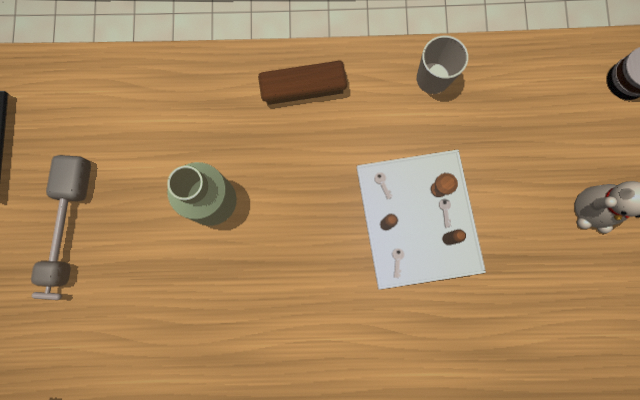

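The scene view has the plugs at about (256,245) and (201,284), the peg at (255,298) and the case neck at (360,120). The top view agrees: plugs (390,222) and (454,237), peg (445,185), case rim (186,184). Next I fit the poses from both views.

```bash
cat >> h.py <<'E'
from scipy.optimize import least_squares
def prof(pr):
    a=np.linspace(0,2*np.pi,48,endpoint=False)
    return np.concatenate([np.c_[r*np.cos(a),r*np.sin(a),0*a+z] for r,z in pr])
PLUG=prof([(12,0),(12,30),(12,62),(11,68),(8.5,71.5),(5,74),(0,75)])
CASE=prof([(50,0),(50,100),(28,128),(28,160)])
PEG=prof([(16,0),(16,5),(9,15),(20,45),(20,50),(10,60),(0,61)])
def bb(p,M,x,y,z0):
    q=np.array([proj(p,m+[x,y,z0]) for m in M]); lo,hi=q.min(0),q.max(0); return np.array([lo[0],lo[1],hi[0],hi[1]])
def fit(obs,M,z0,x0):
    f=lambda v:np.concatenate([bb(p,M,*v,z0)-[b[0],b[1],b[0]+b[2],b[1]+b[3]] for p,b in obs])
    r=least_squares(f,x0,loss='soft_l1'); return r.x,r.fun
E
cat > m.py <<'E'
from h import *
P={n:eyes.read_camera(n) for n in ("scene","top")}
for t,M,z0,h in (("case",CASE,0,100),("plug_a",PLUG,5,40),("coat_peg",PEG,5,50)):
    D={n:[b["bbox"] for b in regions_of(t,P[n]) if b["confidence"]>.3] for n in P}
    for b in D["top"]:
        x0=at_z(P["top"],b[0]+b[2]/2,b[1]+b[3]/2,h)[:2]
        x,r=fit([(P["top"],b)],M,z0,x0); print(t,"top",np.round(x,1),np.round(r,1))
        for s in D["scene"]:
            y,r=fit([(P["scene"],s)],M,z0,x0); 
            if np.hypot(*(y-x))<30: print("   scene",np.round(y,1),np.round(r,1), "both",np.round(fit([(P["top"],b),(P["scene"],s)],M,z0,x0)[0],1))
E
python3 m.py
```

```text
case top [576.7 201.8] [ 1.2  0.4 -2.  -0.4]
   scene [577.6 215.3] [-0.2 -3.   0.1  0.9] both [578.3 203.7]
plug_a top [ 491.8 -249.9] [-0.7  1.3  0.6 -1.6]
   scene [ 497.8 -249. ] [-1.9  1.6  2.7 -1.5] both [ 493.6 -249.6]
plug_a top [ 521.7 -132.2] [-2.8  0.4  1.7 -0.4]
   scene [ 529.  -135.3] [-1.2  1.8  1.3 -1.6] both [ 523.5 -131.9]
coat_peg top [ 586.5 -239.5] [-0.1 -2.6  0.1  4.5]
   scene [ 590.7 -240.9] [-1.   6.8  1.  -3.2] both [ 589.7 -239.7]
```

```bash
cat > ov.py <<'E'
from h import *
def crop(p,items,c,w,name,k=6):
    im=cv2.resize(p["image"][:,:,::-1],None,fx=k,fy=k,interpolation=cv2.INTER_CUBIC)
    for M,x,y,z,col in items:
        for m in M:
            u=(proj(p,m+np.array([x,y,z]))+.5)*k; cv2.circle(im,(int(u[0]),int(u[1])),1,col,-1)
    x,y=c;im=im[max(0,(y-w)*k):(y+w)*k,max(0,(x-w)*k):(x+w)*k]; return im
if __name__=="__main__":
    t=eyes.read_camera("top"); s=eyes.read_camera("scene")
    rim=prof([(28,160),(24,160),(50,100)]); g=(0,255,255)
    it=[(rim,578,203,0,g),(PLUG,493.6,-249.6,5,g),(PLUG,523.5,-131.9,5,g),(PEG,588,-240,5,g)]
    a=[crop(t,it,c,23,"") for c in ((197,194),(389,222),(455,237))]
    b=[crop(s,it,c,23,"") for c in ((358,130),(256,245),(201,284))]
    im=np.vstack([np.hstack(a),np.hstack(b)]); im=cv2.resize(im,(798,532)); cv2.imwrite("pics/ov.png",im)
E
python3 ov.py
```

```text
(no output)
```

View pics/ov.png

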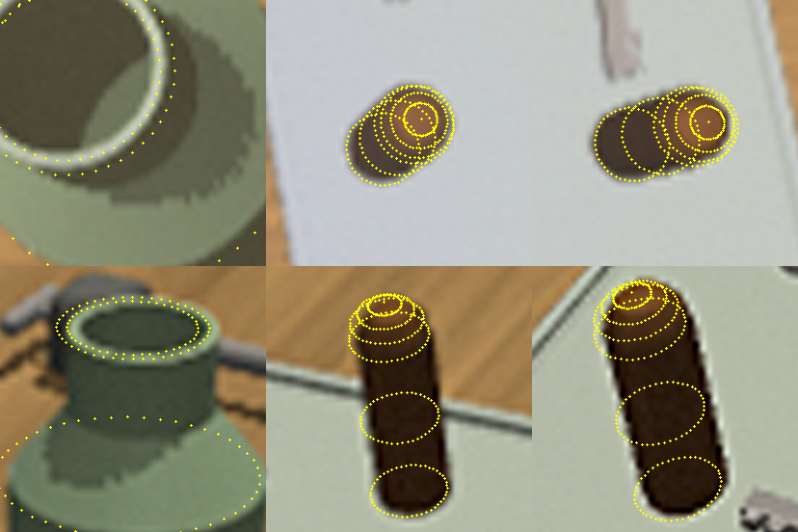

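```bash
cat >> h.py <<'E'
PIECES={"plug":[PLUG],"case":[prof([(28,128),(28,160)]),prof([(50,100),(28,128)]),prof([(50,0),(50,100)])]}
def sil(p,kind,x,y,z0,K=8):
    im=np.zeros((400*1,640),np.uint8)
    for M in PIECES[kind]:
        q=np.array([proj(p,m+np.array([x,y,z0])) for m in M])
        h=cv2.convexHull(np.round(q*16).astype(np.int32)); cv2.fillConvexPoly(im,h,255,cv2.LINE_AA,4)
    return im/255.
def colmask(p,kind,x,y,z0):
    s=sil(p,kind,x,y,z0); near=cv2.dilate((s>.1).astype(np.uint8),np.ones((13,13)))>0
    im=p["image"].astype(int); h=cv2.cvtColor(p["image"],cv2.COLOR_RGB2HSV).astype(int)
    R,G,B=im[...,0],im[...,1],im[...,2]
    m=(G>=R+2)&(G>B) if kind=="case" else (h[...,1]>60)&(h[...,2]<140)
    m=(m&near).astype(np.uint8)
    n,l,st,c=cv2.connectedComponentsWithStats(m); k=1+np.argmax(st[1:,4]); m=(l==k).astype(np.uint8)
    if kind=="case":
        cs,_=cv2.findContours(m,cv2.RETR_EXTERNAL,cv2.CHAIN_APPROX_NONE); cv2.drawContours(m,cs,-1,1,-1)
    return m.astype(float)
def silfit(ps,kind,z0,x0):
    from scipy.optimize import minimize
    ms=[colmask(p,kind,*x0,z0) for p in ps]
    c=lambda v:sum(np.abs(cv2.GaussianBlur(sil(p,kind,*v,z0)-m,(0,0),1)).sum()/m.sum() for p,m in zip(ps,ms))
    r=minimize(c,x0,method="Nelder-Mead",options=dict(initial_simplex=np.array([x0,np.add(x0,[6,0]),np.add(x0,[0,6])]),xatol=.1,fatol=1e-4))
    return r.x,r.fun
E
cat > m2.py <<'E'
from h import *
t=eyes.read_camera("top"); s=eyes.read_camera("scene")
for k,z,x0 in (("case",0,(579,206)),("plug",5,(493.6,-249.6)),("plug",5,(523.5,-131.9))):
    for ps in ([t],[s],[t,s]):
        x,f=silfit(ps,k,z,x0); print(k,np.round(x,1),round(f,3))
E
python3 m2.py
```

```text
case [578.9 202.9] 0.385
case [577.4 211.7] 0.089
case [579.9 205.2] 0.49
plug [ 492.4 -246.9] 0.424
plug [ 493.5 -245.5] 0.182
plug [ 493.5 -245.8] 0.607
plug [ 523.3 -129.3] 0.792
plug [ 524.1 -130.7] 0.193
plug [ 523.4 -129.1] 0.985
```

The top and scene fits agree to within a few mm. Plugs are at about (523.5,-130) and (493.5,-247), the case at about (579,205). I'll turn to yaw π and head for the nearer plug, keeping high.

Emit:
{"name": "send_rows", "arguments": {
  "plan": "-40 -20 0 -0.11 95;-40 -25 0 -0.11 95;-40 -25 0 -0.1 95;-30 -40 0 0 95;-30 -40 0 0 95;-30 -40 0 0 95;-30 -40 0 0 95;-30 -40 0 0 95"
}}

```text
t: 1.8
eef_pos: [453.7, 301.9, 214.4]
tcp_rot: [3.139, 0.002, -3.122]
ft_force: [0.0, -0.2, -0.5]
opening: 1.0
```

Emit:
{"name": "send_rows", "arguments": {
  "plan": "-10 -48 0 -0.02 95;-10 -48 0 0 95;-10 -48 0 0 95;-10 -48 0 0 95;-10 -48 0 0 95;-10 -48 0 0 95;-5 -48 0 0 95;-5 -48 0 0 95"
}}

```text
t: 2.6
eef_pos: [540.6, -88.3, 214.7]
tcp_rot: [3.139, 0.006, -3.102]
ft_force: [0.5, 0.3, -0.1]
opening: 0.997
```

```bash
python3 -c "
from h import *
s=env.state();print(s['eef_pos'],s['tcp_rot'],s['qvel'])"
```

```text
[540.63063323 -88.3280646  214.65243161] [ 3.13889169  0.00638485 -3.10163407] [-0.86122258  0.18669813 -0.31248304  0.00513072  0.11410301 -0.85712177]
```

Emit:
{"name": "send_rows", "arguments": {
  "plan": "15 -35 0 0.04 95;0 0 30 0 95;0 0 0 0 95;0 0 0 0 95"
}}

```text
t: 3.0
eef_pos: [527.7, -132.0, 184.8]
tcp_rot: [3.14, 0.009, 3.133]
ft_force: [-0.7, -0.1, 0.0]
opening: 1.002
```

```bash
python3 -c "
from h import *
s=env.state();print(s['eef_pos'],s['tcp_rot'],s['qvel'])
t=eyes.read_camera('top');c=eyes.read_camera('scene')
cv2.imwrite('pics/a1.png',np.hstack([cv2.resize(x['image'][150:330,a:a+200,::-1],(400,360)) for x,a in((t,300),(c,150))]))"
```

```text
[ 527.71588137 -131.97921946  184.79481741] [3.14014653 0.00858389 3.13290542] [-1.67458041e-03  1.87318674e-02  2.21064294e-02  2.76523595e-03
 -7.65239212e-03  3.44329511e-05]
```

View pics/a1.png

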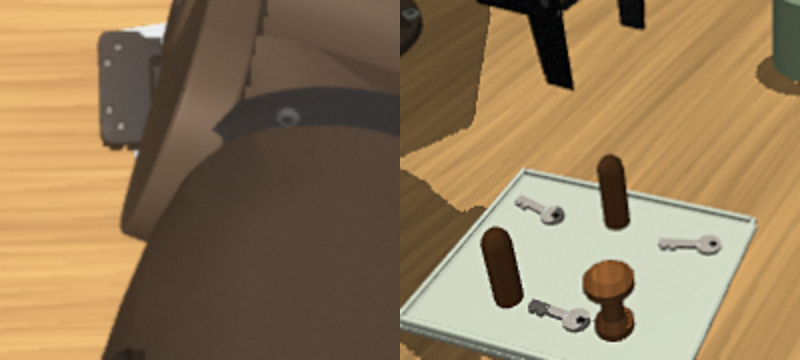

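Emit:
{"name": "send_rows", "arguments": {
  "plan": "3 2 40 0 95;0 0 40 0 95;0 0 40 0 95;0 0 18 0 95;0 0 0 0 95;0 0 0 0 95"
}}

```text
t: 3.7
eef_pos: [531.9, -125.6, 49.8]
tcp_rot: [-3.139, 0.021, -3.14]
ft_force: [-0.5, -0.5, 1.7]
opening: 0.998
```

```bash
python3 -c "
from h import *
s=env.state();print(s['eef_pos'],s['tcp_rot'],s['qvel'])
t=eyes.read_camera('top');c=eyes.read_camera('scene')
cv2.imwrite('pics/a2.png',np.hstack([cv2.resize(x['image'][150:330,a:a+200,::-1],(400,360)) for x,a in((t,300),(c,150))]))"
```

```text
[ 531.88172567 -125.6339913    49.81887568] [-3.13865829  0.02079485 -3.14023513] [ 0.01180238  0.0021534  -0.00511582  0.00136694  0.00472716 -0.00081472]
```

View pics/a2.png

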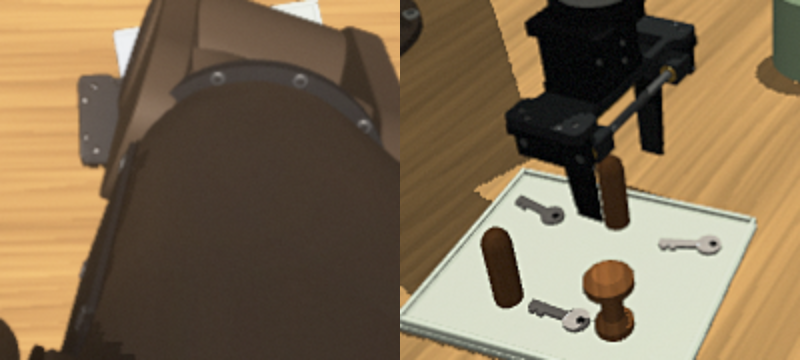

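Emit:
{"name": "send_rows", "arguments": {
  "plan": "7 -4 7 0 95;0 0 7 0 95;0 0 0 0 95;0 0 0 0 40"
}}

```text
t: 4.2
eef_pos: [525.9, -130.8, 38.1]
tcp_rot: [-3.136, 0.027, -3.14]
ft_force: [0.4, -0.8, -0.2]
opening: 0.96
```

Emit:
{"name": "send_rows", "arguments": {
  "plan": "1 0 0 0 40;0 0 0 0 40;0 0 0 0 40;0 0 0 0 40;0 0 0 0 40;0 0 0 0 40"
}}

```text
t: 4.8
eef_pos: [525.2, -130.9, 38.5]
tcp_rot: [-3.136, 0.027, -3.141]
ft_force: [-0.4, -0.3, -0.2]
opening: 0.466
```

```bash
python3 -c "
from h import *
s=env.state();print(s['eef_pos'],s['tcp_rot'],s['opening'])
c=eyes.read_camera('scene')
cv2.imwrite('pics/a3.png',cv2.resize(c['image'][190:310,180:330,::-1],(750,600),interpolation=cv2.INTER_CUBIC))"
```

```text
[ 525.20558993 -130.90829543   38.51113797] [-3.13611675  0.02742887 -3.14057703] 0.4664264151883572
```

View pics/a3.png

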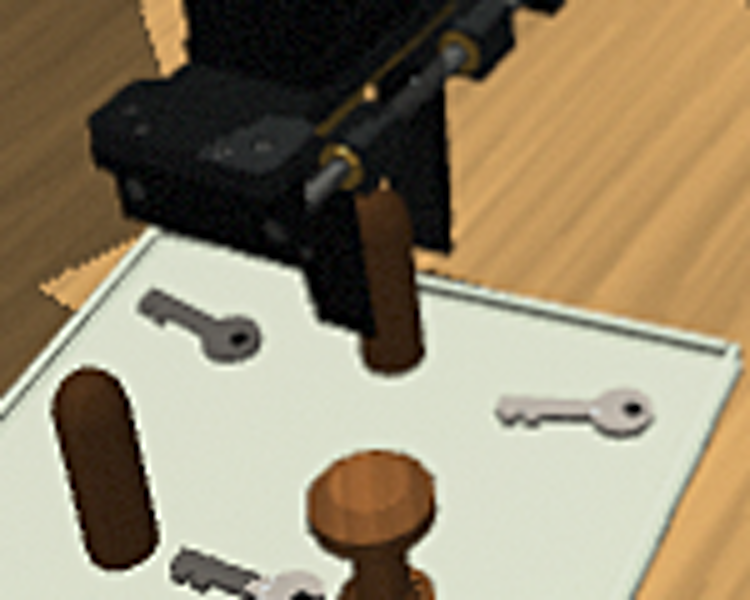

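The plug stands between the fingers, so I close on it.

Emit:
{"name": "send_rows", "arguments": {
  "plan": "0 0 0 0 10;0 0 0 0 10;0 0 0 0 10;0 0 0 0 10;0 0 0 0 10;0 0 0 0 10"
}}

```text
t: 5.45
eef_pos: [525.2, -130.9, 38.5]
tcp_rot: [-3.136, 0.027, -3.14]
ft_force: [0.1, -0.6, -0.2]
opening: 0.249
```

Emit:
{"name": "send_rows", "arguments": {
  "plan": "0 0 -30 0 10;0 0 -40 0 10;0 0 -40 0 10;0 0 -40 0 10;0 0 -40 0 10;0 0 0 0 10;0 0 0 0 10"
}}

```text
t: 6.15
eef_pos: [519.0, -129.6, 234.7]
tcp_rot: [-3.137, 0.024, -3.141]
ft_force: [0.1, -0.7, -0.3]
opening: 0.244
```

```bash
python3 -c "
from h import *
s=env.state();print(s['eef_pos'],s['tcp_rot'],s['opening']*95)
c=eyes.read_camera('scene')
cv2.imwrite('pics/a4.png',cv2.resize(c['image'][60:310,160:400,::-1],(576,600),interpolation=cv2.INTER_CUBIC))"
```

```text
[ 519.04698442 -129.61265032  234.71861965] [-3.13722143  0.02449127 -3.14072813] 23.1325569130757
```

View pics/a4.png

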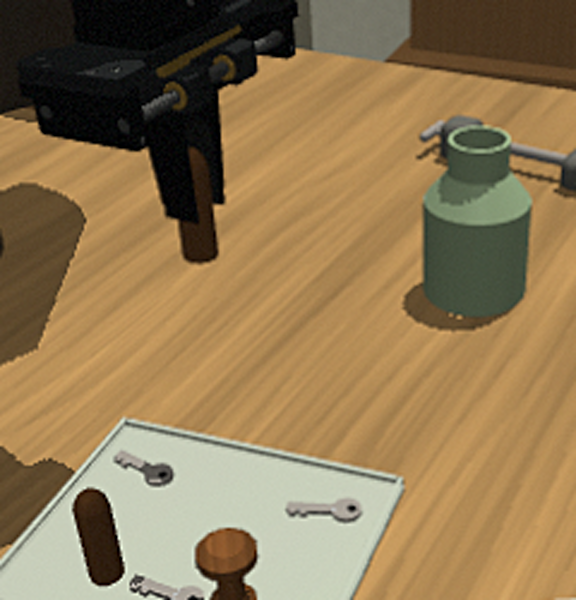

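Emit:
{"name": "send_rows", "arguments": {
  "plan": "-8 45 0 0 10;-8 45 0 0 10;-8 45 0 0 10;-8 45 0 0 10;-8 45 0 0 10;-8 45 0 0 10;-5 25 0 0 10;0 0 0 0 10"
}}

```text
t: 7.0
eef_pos: [571.4, 175.2, 221.3]
tcp_rot: [-3.136, 0.007, 3.138]
ft_force: [-0.2, -0.4, -0.8]
opening: 0.244
```

```bash
cat > v.py <<'E'
from h import *
import sys
s=env.state();print(np.round(s['eef_pos'],1),np.round(s['tcp_rot'],3),s['opening']*95, np.abs(s['qvel']).max())
t=eyes.read_camera('top');c=eyes.read_camera('scene')
cv2.imwrite('pics/%s.png'%sys.argv[1],np.hstack([cv2.resize(x['image'][b:b+120,a:a+80,::-1],(400,600),interpolation=cv2.INTER_CUBIC) for x,a,b in((t,150,130),(c,320,60))]))
E
python3 v.py b1
```

```text
[571.4 175.2 221.3] [-3.136  0.007  3.138] 23.163547627560394 0.02979278519073425
```

View pics/b1.png

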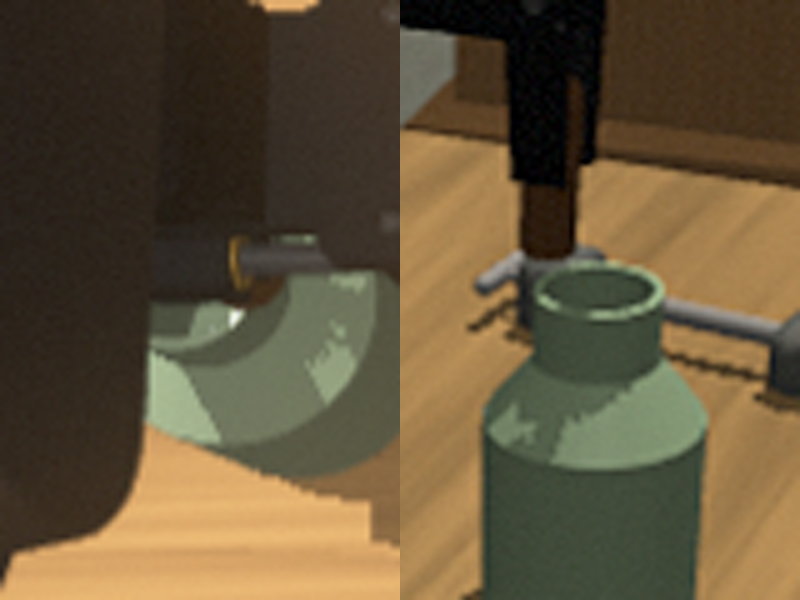

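```bash
cat > ov2.py <<'E'
from ov import *
P={n:eyes.read_camera(n) for n in("top","scene")}
P["top"]["image"]=cv2.imread("pics/top0.png")[:,:,::-1].copy();P["scene"]["image"]=cv2.imread("pics/scene0.png")[:,:,::-1].copy()
rim=prof([(28,160),(24,160)]);body=prof([(50,0),(50,100)])
r=[]
for xy in ((580,206),(582,209)):
    it=[(rim,*xy,0,(0,0,255)),(body,*xy,0,(0,0,255))]
    r.append(np.hstack([crop(P["top"],it,(190,190),33,"",6),crop(P["scene"],it,(358,145),33,"",6)]))
im=cv2.resize(np.hstack(r),None,fx=.5,fy=.5); cv2.imwrite("pics/ov2.png",np.vstack([cv2.resize(np.hstack([x[:,:396],x[:,396:]]),(600,300)) for x in r]))
E
python3 ov2.py
```

```text
(no output)
```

View pics/ov2.png

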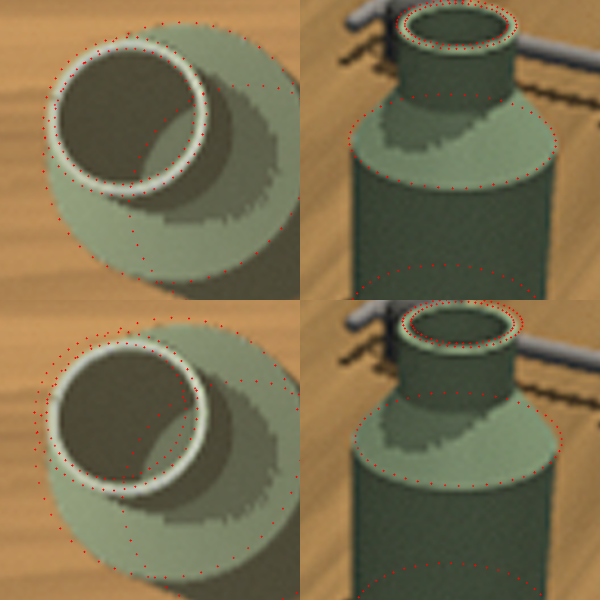

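Emit:
{"name": "send_rows", "arguments": {
  "plan": "-9 15 0 0 10;0 15 0 0 10;0 0 0 0 10;0 0 0 0 10"
}}

```text
t: 7.6
eef_pos: [580.6, 197.8, 222.3]
tcp_rot: [-3.135, 0.007, 3.128]
ft_force: [-0.6, -0.1, -1.0]
opening: 0.246
```

```bash
python3 v.py b2
```

```text
[580.6 197.8 222.3] [-3.135  0.007  3.128] 23.39750021237075 0.006071276088672957
```

View pics/b2.png

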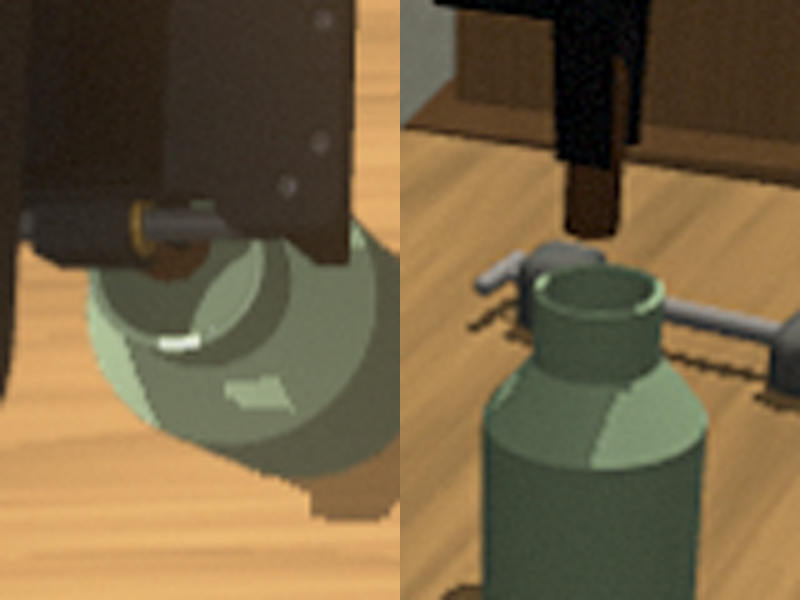

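Emit:
{"name": "send_rows", "arguments": {
  "plan": "0 8 10 0 10;0 0 10 0 10;0 0 0 0 10;0 0 0 0 10"
}}

```text
t: 8.1
eef_pos: [580.4, 205.4, 200.2]
tcp_rot: [-3.135, 0.006, 3.127]
ft_force: [-0.1, 0.4, -0.2]
opening: 0.246
```

```bash
python3 v.py b3; python3 -c "
from h import *
s=env.state();e=s['eef_pos'];p=eyes.read_camera('scene');print(proj(p,[e[0]-1,e[1],e[2]-33]),proj(p,[579.5,205.5,160]))"
```

```text
[580.4 205.4 200.2] [-3.135  0.006  3.127] 23.382752844941425 0.012759465310602304
[358.60975664 113.55588818] [358.55482501 116.8244096 ]
```

View pics/b3.png

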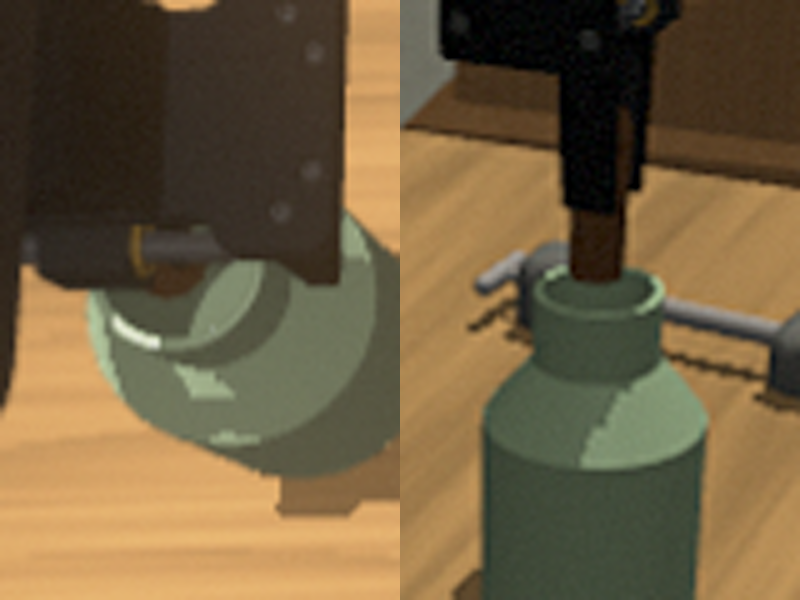

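Emit:
{"name": "send_rows", "arguments": {
  "plan": "0 0 11 0 10;0 0 11 0 10;0 0 11 0 10;0 0 0 0 10;0 0 0 0 10"
}}

```text
t: 8.75
eef_pos: [580.7, 204.9, 164.4]
tcp_rot: [-3.135, 0.007, 3.127]
ft_force: [-0.4, -0.2, -0.4]
opening: 0.248
```

```bash
python3 v.py b4
```

```text
[580.7 204.9 164.4] [-3.135  0.007  3.127] 23.572132855659543 0.014689096569496504
```

View pics/b4.png

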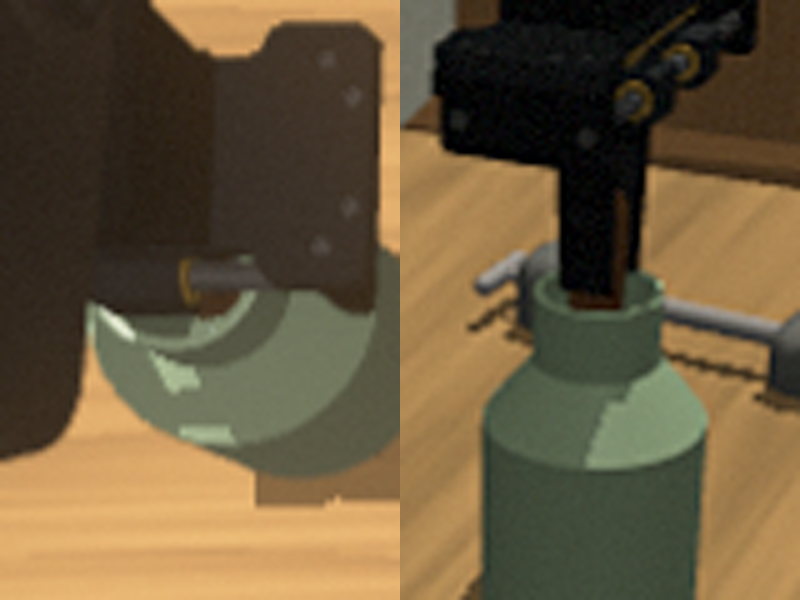

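Emit:
{"name": "send_rows", "arguments": {
  "plan": "0 0 -3 0 10;0 0 0 0 45;0 0 0 0 45;0 0 0 0 45;0 0 0 0 45;0 0 0 0 45;0 0 0 0 45"
}}

```text
t: 9.55
eef_pos: [581.3, 205.1, 169.6]
tcp_rot: [-3.136, 0.01, 3.127]
ft_force: [-0.1, 0.2, -0.1]
opening: 0.472
```

```bash
python3 v.py b5
```

```text
[581.3 205.1 169.6] [-3.136  0.01   3.127] 44.86495614245853 0.0020894097583388778
```

View pics/b5.png

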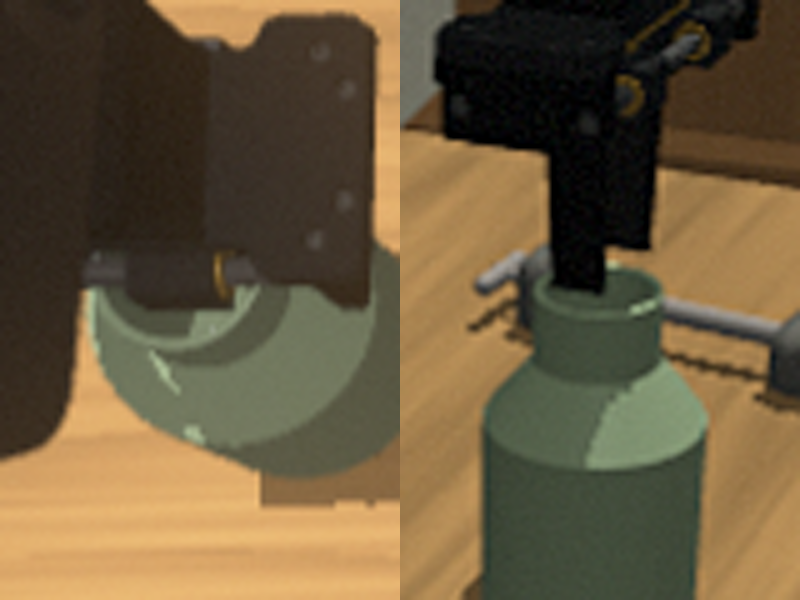

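Plug dropped in and the case hasn't moved. Next, the second plug.

Emit:
{"name": "send_rows", "arguments": {
  "plan": "0 0 -35 0 45;0 0 -25 0 60;8 -45 0 0 95;10 -45 0 0 95;10 -45 0 0 95;10 -45 0 0 95;10 -45 0 0 95;10 -45 0 0 95"
}}

```text
t: 10.45
eef_pos: [517.8, -67.7, 232.5]
tcp_rot: [-3.136, 0.011, 3.136]
ft_force: [0.1, -1.0, 0.9]
opening: 0.982
```

Emit:
{"name": "send_rows", "arguments": {
  "plan": "10 -45 0 0 95;10 -45 0 0 95;5 -40 0 0 95;0 0 0 0 95;0 0 0 0 95"
}}

```text
t: 10.95
eef_pos: [488.6, -207.6, 233.5]
tcp_rot: [-3.135, 0.012, 3.13]
ft_force: [0.0, 0.5, 1.1]
opening: 0.998
```

```bash
cat > w.py <<'E'
from h import *
import sys
s=env.state();print(np.round(s['eef_pos'],1),np.round(s['tcp_rot'],3),s['opening']*95, np.abs(s['qvel']).max())
t=eyes.read_camera('top');c=eyes.read_camera('scene')
x,f=silfit([c],"plug",5,(493.5,-247)); print(x,f)
cv2.imwrite('pics/%s.png'%sys.argv[1],np.hstack([cv2.resize(x['image'][b:b+w,a:a+w,::-1],(400,400),interpolation=cv2.INTER_CUBIC) for x,a,b,w in((t,150,130,120),(c,140,180,150))]))
E
python3 w.py c1
```

```text
[ 488.6 -207.6  233.5] [-3.135  0.012  3.13 ] 94.8209507877663 0.03373896787988976
[ 494.29403543 -246.29843855] 0.19809127331535326
```

View pics/c1.png

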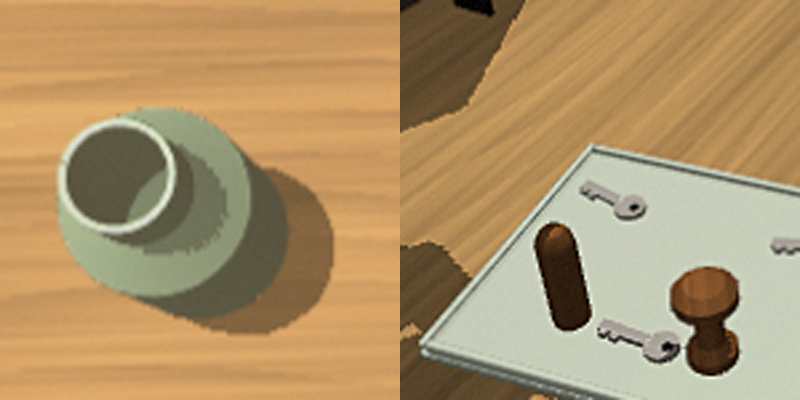

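Emit:
{"name": "send_rows", "arguments": {
  "plan": "-6 -36 20 0 95;0 0 35 0 95;0 0 35 0 95;0 0 25 0 95;0 0 0 0 95;0 0 0 0 95"
}}

```text
t: 11.65
eef_pos: [500.1, -237.6, 117.6]
tcp_rot: [-3.133, 0.016, -3.141]
ft_force: [-0.3, 0.5, 0.6]
opening: 0.997
```

Emit:
{"name": "send_rows", "arguments": {
  "plan": "6 -10 10 0 95;0 0 15 0 95;0 0 0 0 95;0 0 0 0 95"
}}

```text
t: 12.05
eef_pos: [495.8, -249.1, 95.8]
tcp_rot: [-3.129, 0.022, -3.138]
ft_force: [0.5, -0.4, -0.7]
opening: 0.998
```

Emit:
{"name": "send_rows", "arguments": {
  "plan": "3 1 20 0 95;0 0 20 0 95;0 0 14 0 95;0 0 0 0 95;0 0 0 0 95"
}}

```text
t: 12.55
eef_pos: [496.0, -251.2, 45.6]
tcp_rot: [-3.124, 0.029, -3.138]
ft_force: [0.2, -1.0, -0.2]
opening: 1.001
```

```bash
python3 w.py c2
```

```text
[ 496.  -251.2   45.6] [-3.124  0.029 -3.138] 95.1003534830794 0.0018819148098526113
[ 494.29403543 -246.29843855] 0.18966883906222412
```

View pics/c2.png

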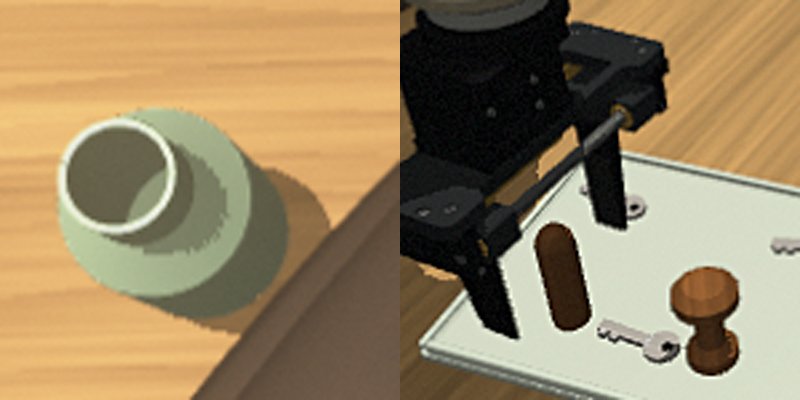

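Emit:
{"name": "send_rows", "arguments": {
  "plan": "2 4 8 0 95;0 0 0 0 40;0 0 0 0 40;0 0 0 0 40;0 0 0 0 40;0 0 0 0 40;0 0 0 0 40"
}}

```text
t: 13.35
eef_pos: [494.8, -247.3, 39.1]
tcp_rot: [-3.122, 0.032, -3.137]
ft_force: [0.0, 0.2, 0.8]
opening: 0.549
```

```bash
python3 w.py c3
```

```text
[ 494.8 -247.3   39.1] [-3.122  0.032 -3.137] 52.108247423740835 0.0018063145707973808
[ 492.15142357 -247.32046103] 0.30708110195888116
```

View pics/c3.png

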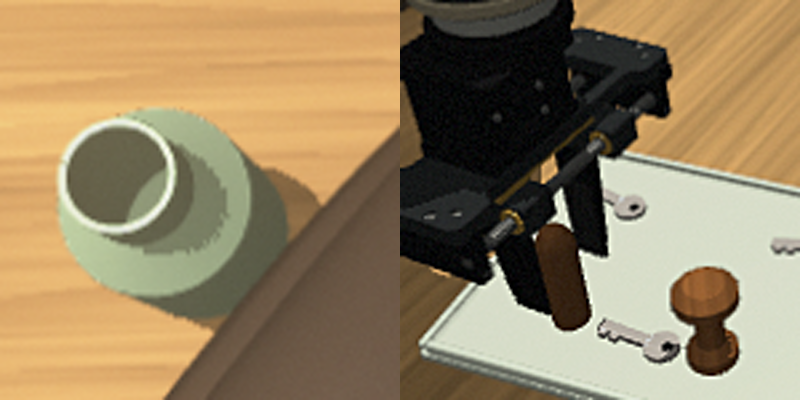

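Emit:
{"name": "send_rows", "arguments": {
  "plan": "0 0 0 0 10;0 0 0 0 10;0 0 0 0 10;0 0 0 0 10;0 0 0 0 10;0 0 0 0 10;0 0 0 0 10;0 0 0 0 10"
}}

```text
t: 14.25
eef_pos: [494.8, -247.3, 39.1]
tcp_rot: [-3.122, 0.032, -3.137]
ft_force: [-0.3, -0.3, 0.3]
opening: 0.246
```

Emit:
{"name": "send_rows", "arguments": {
  "plan": "0 0 -25 0 10;0 0 -40 0 10;0 0 -40 0 10;0 0 -40 0 10;0 0 -40 0 10;0 0 -15 0 10;0 0 0 0 10;0 0 0 0 10"
}}

```text
t: 15.05
eef_pos: [487.4, -242.9, 245.4]
tcp_rot: [-3.124, 0.029, -3.137]
ft_force: [0.4, 0.5, 0.2]
opening: 0.249
```

```bash
python3 -c "
from h import *
s=env.state();print(s['eef_pos'],s['tcp_rot'],s['opening']*95)
c=eyes.read_camera('scene')
cv2.imwrite('pics/c4.png',cv2.resize(c['image'][100:350,120:360,::-1],(576,600),interpolation=cv2.INTER_CUBIC))"
```

```text
[ 487.42682304 -242.88435042  245.35250343] [-3.12363273  0.0293255  -3.13743384] 23.61697633722767
```

View pics/c4.png

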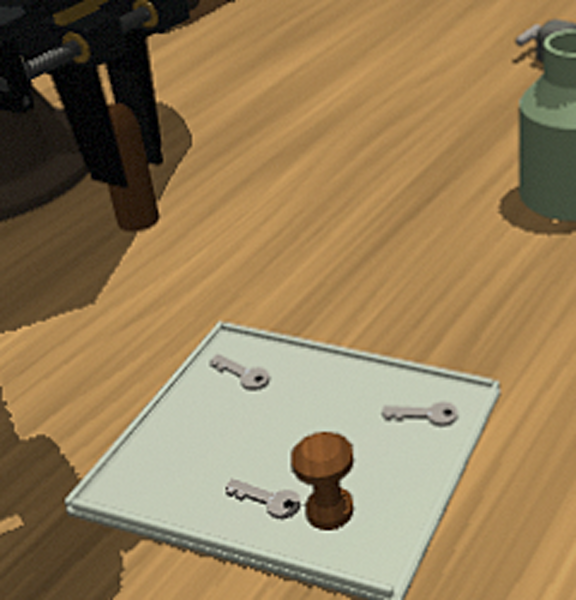

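Emit:
{"name": "send_rows", "arguments": {
  "plan": "-10 45 0 0 10;-10 45 0 0 10;-10 45 0 0 10;-10 45 0 0 10;-10 45 0 0 10;-10 45 0 0 10;-10 45 0 0 10;-10 45 0 0 10"
}}

```text
t: 15.9
eef_pos: [566.0, 125.4, 227.6]
tcp_rot: [-3.126, 0.01, 3.136]
ft_force: [0.8, -0.3, -0.4]
opening: 0.246
```

Emit:
{"name": "send_rows", "arguments": {
  "plan": "-3 15 0 0 10;0 0 0 0 10;0 0 0 0 10"
}}

```text
t: 16.2
eef_pos: [568.1, 145.0, 222.3]
tcp_rot: [-3.126, 0.003, -3.141]
ft_force: [1.0, -0.4, 0.0]
opening: 0.249
```

Emit:
{"name": "send_rows", "arguments": {
  "plan": "-6 28 -2 0 10;-6 28 -2 0 10;0 0 0 0 10;0 0 0 0 10"
}}

```text
t: 16.6
eef_pos: [580.2, 195.5, 223.7]
tcp_rot: [-3.124, -0.001, 3.135]
ft_force: [-0.1, -0.9, -1.6]
opening: 0.248
```

```bash
python3 v.py d1
```

```text
[580.2 195.5 223.7] [-3.124e+00 -1.000e-03  3.135e+00] 23.585820268187707 0.006428194407289518
```

View pics/d1.png

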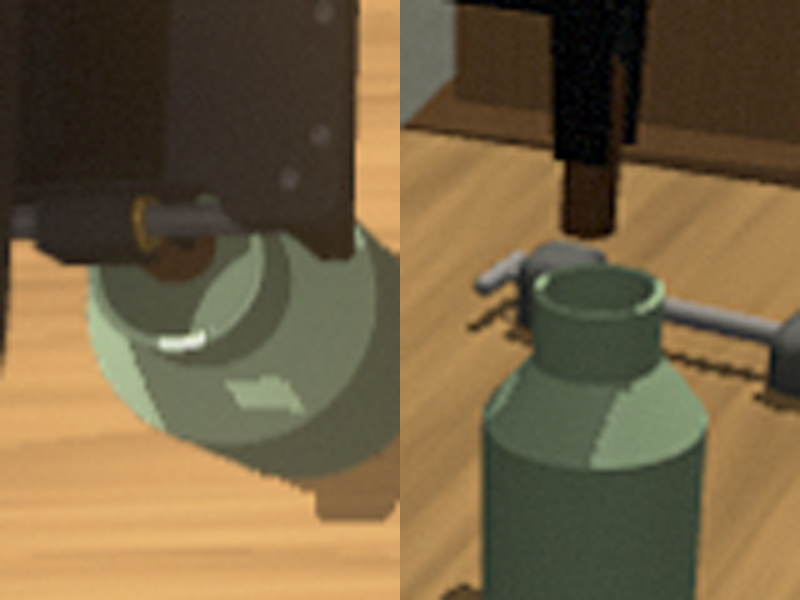

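Emit:
{"name": "send_rows", "arguments": {
  "plan": "-1 10 10 0 10;0 0 10 0 10;0 0 0 0 10;0 0 0 0 10"
}}

```text
t: 17.1
eef_pos: [581.1, 203.1, 201.5]
tcp_rot: [-3.123, -0.001, 3.132]
ft_force: [0.7, -0.2, 0.5]
opening: 0.248
```

```bash
python3 v.py d2
```

```text
[581.1 203.1 201.5] [-3.123e+00 -1.000e-03  3.132e+00] 23.52340162466228 0.015661018851533346
```

View pics/d2.png

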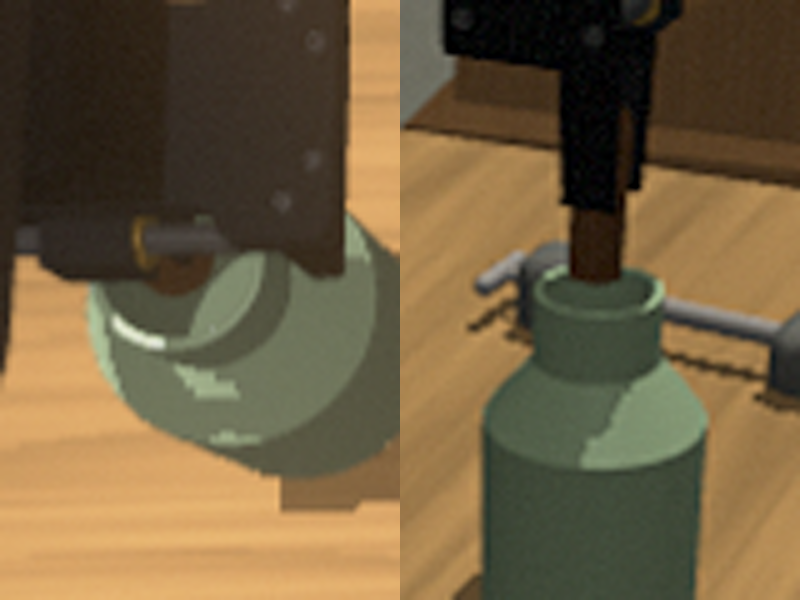

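Same alignment as with the first plug, so I descend.

Emit:
{"name": "send_rows", "arguments": {
  "plan": "0 3 10 0 10;0 0 11 0 10;0 0 9 0 10;0 0 0 0 10;0 0 0 0 10"
}}

```text
t: 17.7
eef_pos: [581.0, 205.9, 168.8]
tcp_rot: [-3.124, -0.001, 3.132]
ft_force: [0.4, -0.5, -0.4]
opening: 0.25
```

```bash
python3 v.py d3
```

```text
[581.  205.9 168.8] [-3.124e+00 -1.000e-03  3.132e+00] 23.782885435193563 0.010620306100280006
```

View pics/d3.png

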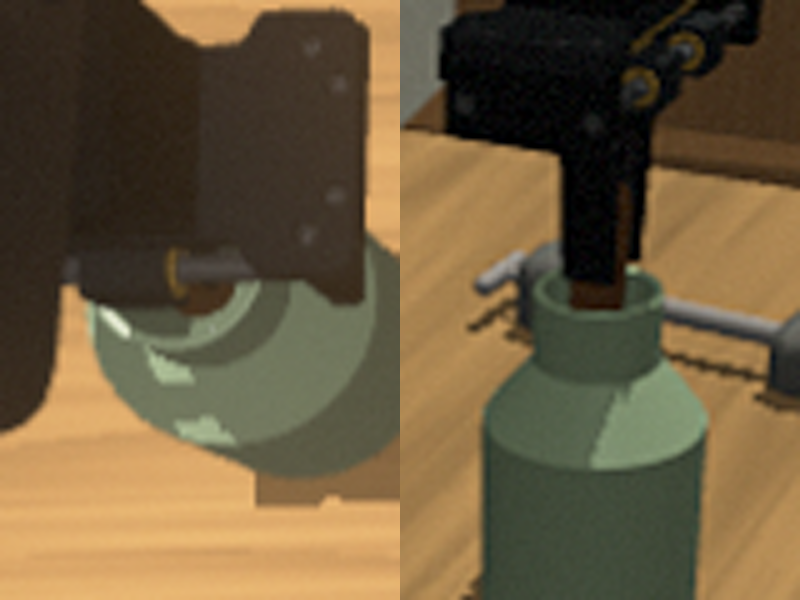

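Emit:
{"name": "send_rows", "arguments": {
  "plan": "0 0 0 0 45;0 0 0 0 45;0 0 0 0 45;0 0 0 0 45;0 0 0 0 45;0 0 0 0 45;0 0 0 0 45"
}}

```text
t: 18.5
eef_pos: [581.6, 205.9, 170.5]
tcp_rot: [-3.124, 0.001, 3.132]
ft_force: [0.7, -1.2, 0.1]
opening: 0.471
```

```bash
python3 v.py d4
```

```text
[581.6 205.9 170.5] [-3.124e+00  1.000e-03  3.132e+00] 44.7358067888805 0.0018373597965880525
```

View pics/d4.png

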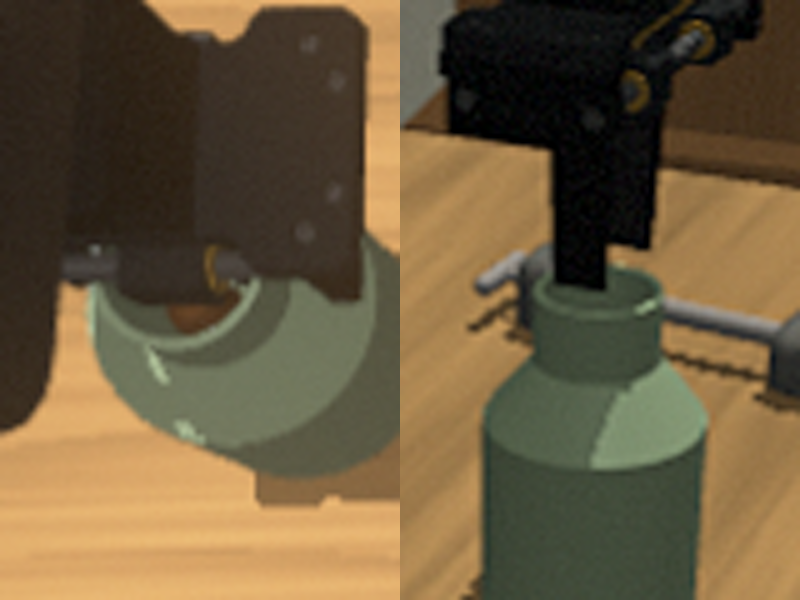

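Emit:
{"name": "send_rows", "arguments": {
  "plan": "0 0 -30 0 45;0 0 -40 0 45;0 -45 0 0 45;0 -45 0 0 45;0 -45 0 0 45;0 -45 0 0 45;0 0 0 0 45;0 0 0 0 45"
}}

```text
t: 19.4
eef_pos: [579.7, 21.7, 246.4]
tcp_rot: [-3.123, 0.002, 3.134]
ft_force: [0.2, 0.4, 0.2]
opening: 0.478
```

```bash
python3 v.py e1; python3 -c "
from h import *
c=eyes.read_camera('scene');cv2.imwrite('pics/e2.png',c['image'][:,:,::-1])"
```

```text
[579.7  21.7 246.4] [-3.123e+00  2.000e-03  3.134e+00] 45.37072947653844 0.03879805841948776
```

View pics/e1.png

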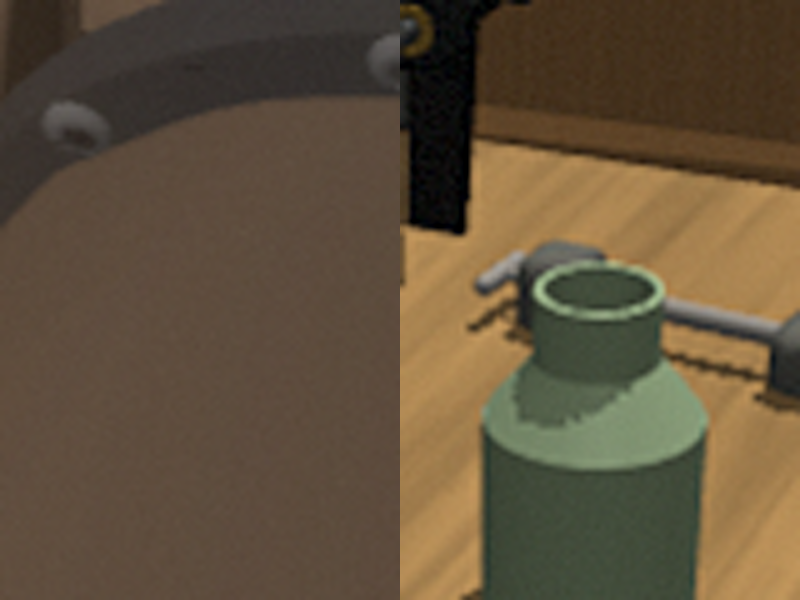

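View pics/e2.png

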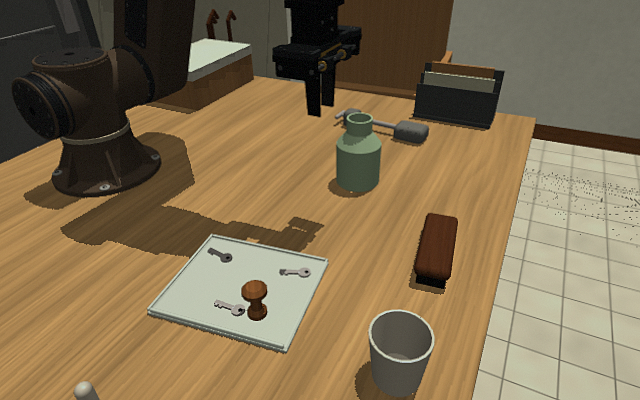

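Top view is blocked by the arm. I back off a little further to see into the neck.

Emit:
{"name": "send_rows", "arguments": {
  "plan": "5 -45 0 0 45;5 -45 0 0 45;5 -45 0 0 45;5 -40 0 0 45;0 0 0 0 45;0 0 0 0 45"
}}

```text
t: 20.15
eef_pos: [560.7, -149.3, 248.7]
tcp_rot: [-3.124, 0.002, -3.133]
ft_force: [0.1, -0.0, -0.1]
opening: 0.475
```

```bash
python3 v.py f1; python3 -c "
from h import *
c=eyes.read_camera('scene')
print([(b['bbox'],b['confidence']) for n in('plug_a','coat_peg','case') for b in boxes_of(n,c)])"
```

```text
[ 560.7 -149.3  248.7] [-3.124e+00  2.000e-03 -3.133e+00] 45.105406811452596 0.015045177555017593
[([242.5, 278.8, 24.4, 43.8], 0.58), ([336.2, 116.6, 45.6, 75.5], 0.93)]
```

View pics/f1.png

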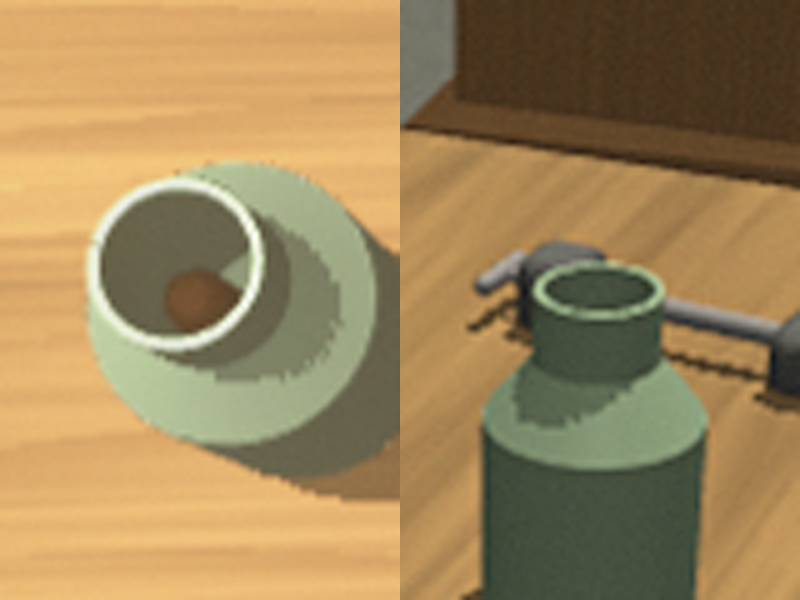

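```bash
python3 -c "
from h import *
print(job_done())"
```

```text
the job is handed in; nothing more can be done
None
```

Both cedar plugs went down through the neck into the deodorizer case, one after the other, and the job was handed in at about 20 s on the robot's clock, against the 70 s limit.

- **Drops:** each plug's lower end was about 25 mm inside the neck before I let go. The wrist force readings between moves stayed under 2 N throughout.
- **Plugs:** the last pictures show no plug on the tray or cabinet top. One plug is visible inside the case, well below the rim. The other is not visible there; I take it to be inside, since it dropped straight in and is nowhere else in view.
- **Case and peg:** the case is upright and hasn't visibly moved, and the coat peg is still standing on the tray. The gripper is clear of everything.
- **Checks that disagreed:**
  - The first case position differed between the two cameras by about 10 mm in y. I settled it by drawing the rim over both pictures.
  - The tool also tilted by up to about 0.03 rad during moves, which had no visible effect.

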